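# Tighten the tray tower's hidden clamp screw with the hex key

### The arm

A 7-joint arm with a two-finger parallel gripper is mounted at the origin on the work surface. World frame = base frame: x ahead of the robot, y to its left, z up, the work surface at z = 0. Lengths are in m, angles in rad, forces in N, time in s.
With the tool pointing down it reaches from about 0.35 to 0.9 m from the base axis. Payload 8.1 kg.
Tool frame: the origin (TCP) lies midway between the tips of the shut fingers; the grasp point (between the pads) lies 19 mm behind it; y points along the fingers, x is the direction in which the jaws open and shut, and the axes are right-handed (so a half turn about y gives the same grasp; the last joint's range is limited). The gripper opens to 85 mm and grips with 20 to 120 N. Pads are 22 mm wide; open, the fingers measure 114 mm over their backs; the gripper's body (76 mm by 85 mm) begins 54 mm behind the grasp point. The pads swing forward as they close: fully open they stand 13 mm farther back than shut.
Start: joints at [1.244, 0.434, 0.025, 1.573, -0.012, 1.134, -0.075], TCP at [0.139, -0.609, 0.231] pointing down, gripper open.
Joint ranges: [-2.62, 2.62], [-0.44, 2.09], [-1.27, 1.32], [0.08, 2.57], [-1.32, 4.46], [0.12, 2], [-2.74, 2.74]. Speed limits (rad/s): [2.22, 2.22, 3.01, 3.01, 3.14, 3.14, 3.14].

### API

Orientations are given as a 3x3 rotation matrix whose columns are the frame's x, y, z axes.
In Python, from workcell import env, read_camera, camera_model, recognise, trace gives the robot as it stands. The module is installed in compiled form; this text tells all that it offers.
- The arm moves only by the shell command python3 -m handwheel 'ROWS' [FORCE]. ROWS is JSON, a list of rows, each a list of 5 numbers: the shift along the tool's x, y, z in cm, then the turn about the tool's y in rad, then the opening, from 0 (shut) to 1 (fully open). A call has exactly 10 rows; each row shifts and turns the commanded pose from where the row before left it, along the tool's axes as they then stand; what a row does not reach is not made up. A row lasts 1/10 s, in which the tool goes at most 50 mm and 8.59 degrees, less where a joint would pass 70% of its speed; a pose out of reach is approached as far as the arm can. A call with a gripper value outside its range is refused whole. The fingers move at their own pace and stop on an object; FORCE is the grip in N (left out, the last holds). Time passes only in rows, so rows that do not move let the fingers close, or fill a call up. It gives the time, the measured TCP pose, the force and the opening at its end, in the units of the state.
- env.state(): the state, without advancing time (a new reading comes with each control period).
- read_camera(name): name is "scene" or "top" or "wrist"; returns the picture (420x560x3 uint8, red, green, blue); there is no depth.
- camera_model(name): a dict with "K" (3x3 intrinsics, pixels), "position" and "orientation" of the camera in the world; the wrist camera has in their place "T_tool_cam" (4x4, takes a point from camera to tool coordinates, whose origin is the TCP and whose axes are the tool frame's). Camera axes: x right, y down, z forward; pixel columns grow to the right and rows downward; lengths in m; the calibration is good to about 2 mm. A picture is of the moment at which its call begins: read the wrist's pose just before it. camera_model takes no time and is no camera call.
- env.hand_in(): hands the job in, once; it reports no verdict.
Trained networks look in the newest picture that a camera, given by its name, has taken for a name from the list of things; names that differ only in an ending like _2 or _b are one class to them, and where a whole thing is asked for, a point or a joint stands for the part that bears it (a point fixed in the world has none). Each returns a list of dicts, best first, with "score" (0 to 1); they miss things now and then, are a little off and sometimes report something else, mostly with a low value. They report only what shows in the picture. A call takes as long as a camera call. They do not tell look-alikes from the thing itself.
- recognise(camera, target): "position" ([column, row] as shares, 0 to 1, of the picture: columns of its width, rows of its height, amid what is visible of it).
- trace(camera, target): "region" (420x560 bool, what is visible of it) and "position" ([column, row] as shares, 0 to 1, of the picture: columns of its width, rows of its height, amid what is visible of it).
The state is a dict: "clock": time; "joint_pos": joint angles; "qvel": joint speeds; "effort": joint torques, N m; "position": TCP position; "ee_rot": TCP orientation; "contact_force": force on the tool from outside, world axes, zero at the start; "ft_torque": the same for the moment, N m; "gripper_width": finger opening in m.
Only numpy, scipy, OpenCV 4.12 (cv2) and the standard library are available. Lean on these libraries where they do the work, as an engineer would, in place of code of your own. Each camera call takes 0.05 s, during which the arm holds its last target.

### The job

The clear tray tower has worked loose. Take the T-handle hex key out of the middle hole of the white brush stand, lower it gently into the open top of the tower's chrome post and feel for the hex socket hidden at the bottom by turning the key under a light push until it drops fully home, then turn it clockwise until the screw goes firm, without forcing it. Draw the key out, put it back fully down in the middle hole of the brush stand, let go, and leave the pill box, the tumbler and the soap dish where they are.

Things in the scene. Friction and masses are not known exactly. Their poses are not given: they have to be found in the camera images.
- key: T-handle hex key, 0.24 kg, upright. Origin: centre of the lower tip; z up the shaft; x along the T bar. From the tip up: round nose 15.8 mm across, 2 mm long; steel hex 17 mm across flats, 19.6 across corners, to 70 mm; collar 32 mm across, 70-76; neck 14 mm across to 89; black T bar 89-111 mm, 92 long in x, 16 wide in y: grip it across y, mid-bar, 100 mm above the tip. Two flats are parallel to the bar.
- stand: fixed white ceramic brush stand, 64 x 126 x 82 mm block (long side along its y) on a 76 x 138 mm foot, three round upright holes in a row 41 mm apart. Origin under its centre. The key stands in the middle hole.
- hole (a point): centre of the mouth of the stand's middle hole, 82 mm above the shelf; hole 24 mm across with a 2 mm chamfer, 76 mm deep. With the key fully down its collar rests on the stand and its tip is 70 mm below this point.
- tower: fixed tower of three clear acrylic trays, each 150 x 210 mm (long side along its y), walls 26 mm high and 4 mm thick, tray undersides 10, 62 and 114 mm above the shelf, on a chrome post 40 mm across through their centre. Origin on the shelf under the post.
- mouth (a point): centre of the open top of the chrome post, 140 mm above the shelf. Straight round bore 21 mm across, 3.5 mm chamfer. The clamp screw's face is 26 mm below this point; in it a hex socket 17.7 mm across flats, 16 mm deep, at an unknown angle. A key not lined up stops with its tip 28 mm below (its nose enters); over 30 N of push there spoils the screw. Fully home its tip is 42 mm below.
- clamp (a joint): turn of the clamp screw, rad, growing clockwise seen from above; tells nothing of the hex's angle. Starts loose at -1.1 to -0.3; running it down takes about 0.2 N m; at 0 it is on its stop. From there the torque rises as the washer twists. Turned back more than the washer's twist plus the key's play (0.1 to 0.2 rad), it loosens again.
- pillbox: lilac pill box, 38 x 60 x 21 mm, loose in the top tray beside the post. Origin under its centre.
- tumbler: glass tumbler, 70 mm across and 100 mm high, loose on the shelf. Origin under its centre.
- soapdish: white ceramic soap dish with a soap bar, 85 x 120 x 34 mm, loose on the shelf. Origin under its centre.
- washer (a joint): springy twist of the silicone washer under the clamp screw, rad, clockwise seen from above: 0 at rest, 0.33 rad per N m of torque on the screw. The screw, on its stop, is firm from 0.1 (0.3 N m) up, best at 0.13 to 0.2 (0.4 to 0.6 N m); beyond 0.4 (1.2 N m) it is overtightened. It springs back when the key lets go.
Mind the look-alikes: they are no part of the job. Of the things shaped like the key, the bare steel one is meant.

How it is judged:
By the outcome, as a careful person would: the job done as asked, in the order asked, and still so for the second after the job is handed in, with the robot touching nothing.
It also fails if it takes over 70 s, if anything falls off the work surface, if the arm or the gripper's body presses on something with over 40 N, if the wrist force passes 120 N, or if a joint passes its speed limit or range.

## Working session

There is one attempt and no reset: what is moved stays moved. The work goes in short steps, Python scripts to look and compute and a shell command to move; the robot and the scene stay as the last step left them, time stands still between calls to the robot, and variables do not carry over. Pictures are saved under pics/ and viewed, and the job is handed in when it is done.

```bash
mkdir -p pics; cat > h.py <<'E'
import numpy as np, cv2
from workcell import env, read_camera, camera_model, recognise, trace
def save(img,name): cv2.imwrite('pics/'+name, cv2.cvtColor(img,cv2.COLOR_RGB2BGR))
def cam(name,st=None):
    m=camera_model(name); K=np.array(m["K"])
    if "T_tool_cam" in m:
        T=np.array(m["T_tool_cam"]); st=st or env.state()
        R=np.array(st["ee_rot"]); p=np.array(st["position"])
        return K,R@T[:3,:3],R@T[:3,3]+p
    return K,np.array(m["orientation"]),np.array(m["position"])
def ray2z(c,u,v,z):
    K,R,p=c; d=R@np.linalg.solve(K,[u,v,1.]); t=(z-p[2])/d[2]; return p+t*d
def proj(c,X):
    K,R,p=c; q=K@(R.T@(np.array(X)-p)); return q[:2]/q[2]
E
python3 - <<'E'
from h import *
np.set_printoptions(precision=4,suppress=True)
s=env.state(); print(s)
for n in ["scene","top","wrist"]:
    im=read_camera(n); save(im,n+"0.png")
    c=cam(n,s); print(n,c[0][0],c[2],c[1].tolist())
    for t in ["key","stand","tower","mouth","hole"]:
        if n=="wrist": continue
        print(t,[(round(r['score'],2),(np.array(r['position'])*[560,420]).round(1).tolist()) for r in recognise(n,t)])
E
```

```text
{'clock': 0.0, 'joint_pos': array([ 1.2444,  0.4352,  0.025 ,  1.5741, -0.0116,  1.134 , -0.0751]), 'qvel': array([ 0.0012, -0.0006,  0.0021,  0.0007,  0.0012, -0.0001,  0.0013]), 'effort': array([ -0.0005, -67.0469,   1.0248, -31.6209,   0.0155,   0.0123,
         0.    ]), 'position': array([ 0.1385, -0.6089,  0.2305]), 'ee_rot': array([[ 0.2219, -0.0005,  0.9751],
       [-0.9751,  0.0015,  0.2219],
       [-0.0015, -1.    , -0.0002]]), 'contact_force': array([0.4738, 0.2484, 0.5901]), 'ft_torque': array([ 0.042 , -0.0288,  0.0266]), 'gripper_width': 0.08550794911910006}
scene [529.6248   0.     284.225 ] [ 1.103  -0.6574  0.7704] [[0.8024636333391459, 0.33566838904684027, -0.49333441980347936], [0.5964945999703333, -0.47300742927280964, 0.6484274547387394], [-0.015694246537141222, -0.8146107686787764, -0.5797956417378491]]
key [(0.97, [320.9, 176.4]), (0.8, [344.0, 210.7]), (0.61, [236.3, 184.2]), (0.59, [279.6, 189.5]), (0.2, [168.7, 283.7])]
stand [(0.62, [277.2, 217.0])]
tower [(0.66, [167.3, 283.9])]
mouth [(0.88, [168.2, 286.0]), (0.29, [278.9, 187.7])]
hole [(0.68, [279.4, 217.3])]
top [463.047    0.     287.3197] [0.5358 0.0499 1.0465] [[0.026244187678334245, -0.9987042284006878, 0.04360168331258933], [-0.9994993550835402, -0.025444076998266427, 0.018805268764205102], [-0.01767149684356346, -0.04407338335427909, -0.9988719913377364]]
key [(0.88, [247.0, 315.3]), (0.71, [173.7, 237.9]), (0.61, [227.4, 178.6]), (0.57, [249.6, 243.9])]
stand [(0.89, [258.2, 244.0])]
tower [(0.72, [419.9, 254.0])]
mouth [(0.81, [418.5, 254.5])]
hole [(0.81, [259.7, 244.9])]
wrist [298.2182   0.     273.8736] [ 0.2095 -0.5932  0.3722] [[0.22239828657452643, -0.9327995841676826, -0.2835911456750893], [-0.9749557810139792, -0.21292414480634025, -0.06422253207330811], [-0.0004766509553412173, 0.29077180801288766, -0.9567923120869959]]
```

View pics/scene0.png

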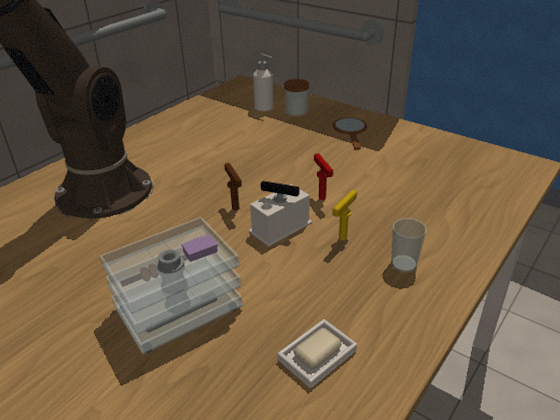

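View pics/top0.png

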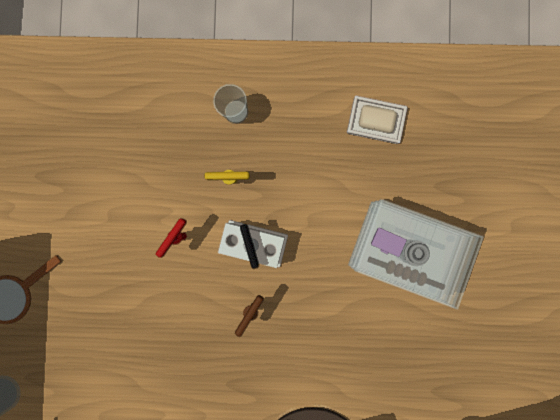

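The things shaped like a key, by pixel in the top view, are: a brown one at (247,315), a red one at (172,238), a yellow one at (227,178), and one with a black bar at (249,245) standing in the white stand. By the description the last is the one I want. I'll check it in a close crop and measure it.

```bash
python3 - <<'E'
from h import *
np.set_printoptions(precision=4,suppress=True)
a=cv2.resize(cv2.imread('pics/top0.png')[205:285,200:310],None,fx=5,fy=5,interpolation=cv2.INTER_CUBIC)
b=cv2.resize(cv2.imread('pics/scene0.png')[165:255,225:325],None,fx=4,fy=4,interpolation=cv2.INTER_CUBIC)
cv2.imwrite('pics/crop1.png',a);cv2.imwrite('pics/crop1s.png',b)
st=env.state()
c=cam('top'); im=read_camera('top')
# bar: dark in stand crop
def bar(im,x0,x1,y0,y1,th=60):
    g=im.max(2); m=np.zeros(g.shape,np.uint8); m[y0:y1,x0:x1]=g[y0:y1,x0:x1]<th
    n,l,s,ce=cv2.connectedComponentsWithStats(m); k=1+np.argmax(s[1:,4]); return l==k,s[k]
for r in trace('top','key'):
    m=r['region'];u=np.array(r['position'])*[560,420]; ys,xs=np.nonzero(m); print('key',r['score'],u,m.sum(), im[m].mean(0))
    rr=cv2.minAreaRect(np.c_[xs,ys].astype(np.float32)); print(rr)
m,s=bar(im,235,265,215,275); ys,xs=np.nonzero(m); rr=cv2.minAreaRect(np.c_[xs,ys].astype(np.float32)); print(s,rr)
box=cv2.boxPoints(rr); W=np.array([ray2z(c,*q,0.12) for q in box]); print(W, W.mean(0))
for t,z in [('stand',.082),('tower',.14),('mouth',.14),('hole',.082)]:
  for r in trace('top',t)[:2]:
    m=r['region'];ys,xs=np.nonzero(m);rr=cv2.minAreaRect(np.c_[xs,ys].astype(np.float32));box=cv2.boxPoints(rr)
    W=np.array([ray2z(c,*q,z) for q in box]);print(t,r['score'],m.sum(),rr,W.mean(0),np.linalg.norm(W[1]-W[0]),np.linalg.norm(W[2]-W[1]),np.degrees(np.arctan2(*(W[1]-W[0])[1::-1])))
    u=np.array(r['position'])*[560,420]; print('  pos',u,ray2z(c,*u,z))
E
```

```text
key 0.97 [246.904 315.21 ] 448 [85.3571 53.625  30.8415]
((248.58045959472656, 315.17034912109375), (13.929065704345703, 45.831119537353516), 38.1572265625)
key 0.83 [250.824 245.7  ] 414 [33.7174 32.8261 31.9227]
((251.55885314941406, 245.7353057861328), (44.86908721923828, 13.824529647827148), 75.96376037597656)
key 0.76 [226.184 176.694] 401 [171.788  142.7057  34.419 ]
((227.0, 177.0), (12.0, 44.0), 90.0)
key 0.71 [171.192 239.19 ] 537 [126.1117  35.0019  27.0838]
((173.7432403564453, 239.95944213867188), (17.66964340209961, 45.5690803527832), 35.53767776489258)
[240 224  19  44 350] ((249.36795043945312, 245.53773498535156), (44.91690444946289, 8.37899398803711), 74.05460357666016)
[[0.5241 0.1624 0.12  ]
 [0.5291 0.1464 0.12  ]
 [0.4438 0.1192 0.12  ]
 [0.4388 0.1352 0.12  ]] [0.4839 0.1408 0.12  ]
stand 0.74 1883 ((252.8701934814453, 242.94528198242188), (64.94639587402344, 36.82766342163086), 13.392498016357422) [0.4874 0.1375 0.082 ] 0.07647323217170508 0.1355086402224605 -11.609975513477654
  pos [256.984 242.718] [0.488  0.1288 0.082 ]
mouth 0.85 8308 ((414.6058349609375, 252.5839080810547), (119.9518051147461, 78.08828735351562), 19.98310661315918) [ 0.4804 -0.1823  0.14  ] 0.15220272962297027 0.2314270458199202 -18.807182514446563
  pos [416.416 258.3  ] [ 0.4691 -0.1863  0.14  ]
hole 0.93 1899 ((253.0292510986328, 243.59327697753906), (64.89486694335938, 36.60392379760742), 13.5704345703125) [0.486  0.1371 0.082 ] 0.07600020664519362 0.13538779031356163 -11.790794482379054
  pos [259.784 242.382] [0.4888 0.123  0.082 ]
```

View pics/crop1.png

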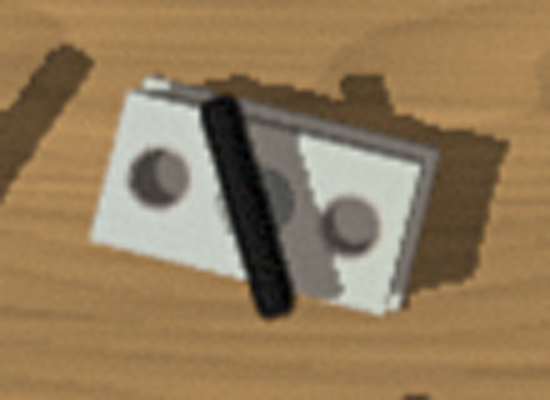

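View pics/crop1s.png

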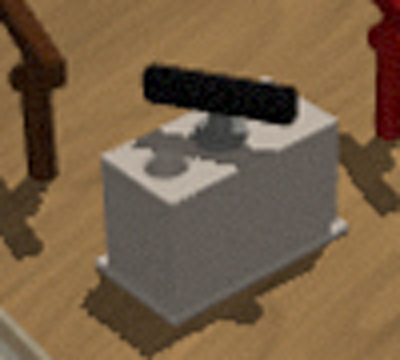

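View pics/wrist0.png

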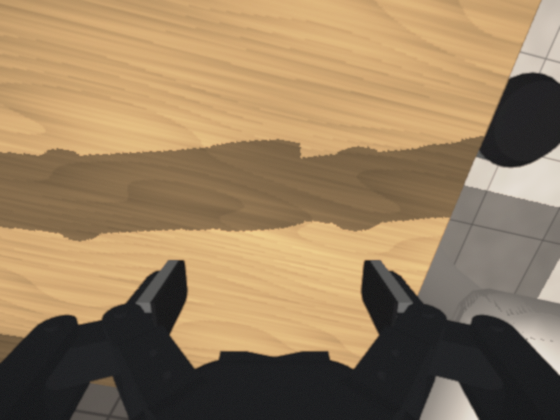

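The crop confirms it: a black bar on a steel shaft in the middle hole of the white stand, at top (249,245). The others are brown, red and yellow and stand free. Next I'll measure the mouth and write a row planner.

```bash
cat >> h.py <<'E'
def plan(target,yaw,n,grip,st=None,start=None,off=None):
    """rows (tool axes, cm, rad) from measured pose (or start=(p,yaw)) to target"""
    st=st or env.state(); R=np.array(st["ee_rot"]); p=np.array(st["position"])
    y0=np.arctan2(R[1,0],R[0,0])
    if start: p,y0=np.array(start[0]),start[1]
    d=(np.array(target)-p)/n; dy=(yaw-y0)/n; rows=[]
    for i in range(n):
        a=y0+dy*i; x=np.array([np.cos(a),np.sin(a),0]); z=np.array([-np.sin(a),np.cos(a),0])
        rows.append([round(100*d@x,2),round(-100*d[2],2),round(100*d@z,2),round(-dy,3),grip])
    return rows
def yawdeg(st=None):
    R=np.array((st or env.state())["ee_rot"]); return np.degrees(np.arctan2(R[1,0],R[0,0]))
E
python3 - <<'E'
from h import *
np.set_printoptions(precision=4,suppress=True)
a=cv2.resize(cv2.imread('pics/top0.png')[195:310,345:490],None,fx=5,fy=5,interpolation=cv2.INTER_CUBIC)
cv2.imwrite('pics/crop2.png',a)
c=cam('top'); print(ray2z(c,418.5,254,.14))
print(camera_model('wrist')['T_tool_cam'])
E
```

```text
[ 0.4775 -0.1902  0.14  ]
[[ 1.      0.0002  0.0012  0.0002]
 [-0.0011 -0.2906  0.9568 -0.1417]
 [ 0.0005 -0.9568 -0.2906  0.0727]
 [ 0.      0.      0.      1.    ]]
```

View pics/crop2.png

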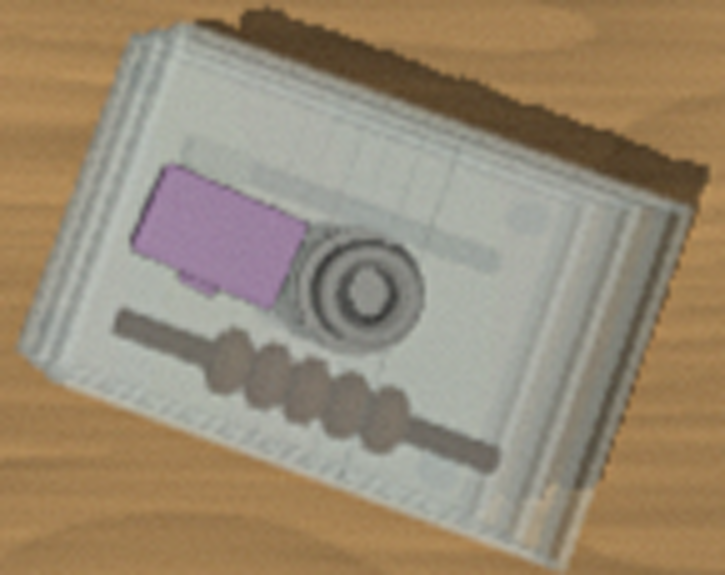

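```bash
python3 - <<'E'
from h import *
for r in plan([0.498,-0.258,0.21],np.radians(15),14,1): print(r)
E
```

```text
[np.float64(-1.88), np.float64(0.15), np.float64(3.06), np.float64(-0.115), 1]
[np.float64(-1.51), np.float64(0.15), np.float64(3.25), np.float64(-0.115), 1]
[np.float64(-1.13), np.float64(0.15), np.float64(3.41), np.float64(-0.115), 1]
[np.float64(-0.73), np.float64(0.15), np.float64(3.51), np.float64(-0.115), 1]
[np.float64(-0.33), np.float64(0.15), np.float64(3.57), np.float64(-0.115), 1]
[np.float64(0.09), np.float64(0.15), np.float64(3.59), np.float64(-0.115), 1]
[np.float64(0.5), np.float64(0.15), np.float64(3.56), np.float64(-0.115), 1]
[np.float64(0.9), np.float64(0.15), np.float64(3.47), np.float64(-0.115), 1]
[np.float64(1.29), np.float64(0.15), np.float64(3.35), np.float64(-0.115), 1]
[np.float64(1.67), np.float64(0.15), np.float64(3.18), np.float64(-0.115), 1]
[np.float64(2.02), np.float64(0.15), np.float64(2.97), np.float64(-0.115), 1]
[np.float64(2.35), np.float64(0.15), np.float64(2.71), np.float64(-0.115), 1]
[np.float64(2.65), np.float64(0.15), np.float64(2.43), np.float64(-0.115), 1]
[np.float64(2.91), np.float64(0.15), np.float64(2.11), np.float64(-0.115), 1]
```

```bash
python3 -m handwheel '[[-1.9,0.15,3.05,-0.115,1],[-1.5,0.15,3.25,-0.115,1],[-1.1,0.15,3.4,-0.115,1],[-0.7,0.15,3.5,-0.115,1],[-0.3,0.15,3.6,-0.115,1],[0.1,0.15,3.6,-0.115,1],[0.5,0.15,3.55,-0.115,1],[0.9,0.15,3.5,-0.115,1],[1.3,0.15,3.35,-0.115,1],[1.7,0.15,3.2,-0.115,1]]' 40
python3 -m handwheel '[[2.0,0.15,3.0,-0.115,1],[2.35,0.15,2.7,-0.115,1],[2.65,0.15,2.4,-0.115,1],[2.9,0.15,2.1,-0.115,1],[0,0,0,0,1],[0,0,0,0,1],[0,0,0,0,1],[0,0,0,0,1],[0,0,0,0,1],[0,0,0,0,1]]'
python3 - <<'E'
from h import *
np.set_printoptions(precision=4,suppress=True)
s=env.state(); im=read_camera('wrist'); save(im,'w1.png'); np.save('w1.npy',im)
print(s['position'],yawdeg(s),s['joint_pos'],s['qvel'])
print(np.array(s['ee_rot']).tolist())
print(proj(cam('wrist',s),[.4797,-.188,.14]))
E
```

```text
clock: 1.95
position: [0.3972, -0.3578, 0.2165]
ee_rot: [[0.982, 0.0, 0.191], [-0.191, -0.0, 0.982], [0.0, -1.0, -0.0]]
contact_force: [0.1, -1.0, -0.1]
gripper_width: 0.0856
clock: 2.95
position: [0.4984, -0.259, 0.2104]
ee_rot: [[0.966, 0.0, -0.259], [0.259, -0.0, 0.966], [-0.0, -1.0, -0.0]]
contact_force: [0.5, 1.2, -1.0]
gripper_width: 0.0855
[ 0.4984 -0.259   0.2104] 14.990324265023178 [ 0.7351  0.3975 -0.4763  1.728   0.2046  1.0653  0.4526] [-0.0037  0.0023 -0.0034 -0.0011  0.0005  0.0009 -0.0014]
[[0.9659695200670888, 8.232589749174609e-05, -0.2586559095087624], [0.2586559221733251, -0.0003655761699759954, 0.9659694510069823], [-1.5034134736222932e-05, -0.9999999297882528, -0.0003744295183941029]]
[276.3709 117.8945]
```

View pics/w1.png

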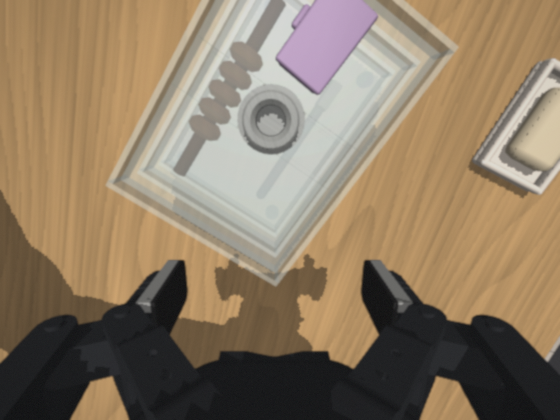

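Wrist view: the post's ring is at (271,120), with the pill box beside it at (330,45). Cropping in to fit the mouth.

```bash
python3 - <<'E'
from h import *
np.set_printoptions(precision=4,suppress=True)
im=cv2.imread('pics/w1.png'); 
a=cv2.resize(im[80:160,230:310],None,fx=7,fy=7,interpolation=cv2.INTER_CUBIC)
g=cv2.createCLAHE(3,(4,4)).apply(cv2.cvtColor(a,cv2.COLOR_BGR2GRAY))
cv2.imwrite('pics/crop3.png',g)
g=cv2.cvtColor(cv2.resize(im,None,fx=3,fy=3,interpolation=cv2.INTER_CUBIC),cv2.COLOR_BGR2GRAY)[240:480,690:930]
print(cv2.HoughCircles(cv2.GaussianBlur(g,(0,0),2),cv2.HOUGH_GRADIENT_ALT,1.5,5,param1=100,param2=.6,minRadius=30,maxRadius=120))
E
```

```text
[[[121.5    115.5     85.3138]
  [121.5    115.5    103.1608]
  [121.5    115.5     58.7977]
  [121.5    115.5     46.7637]]]
```

View pics/crop3.png

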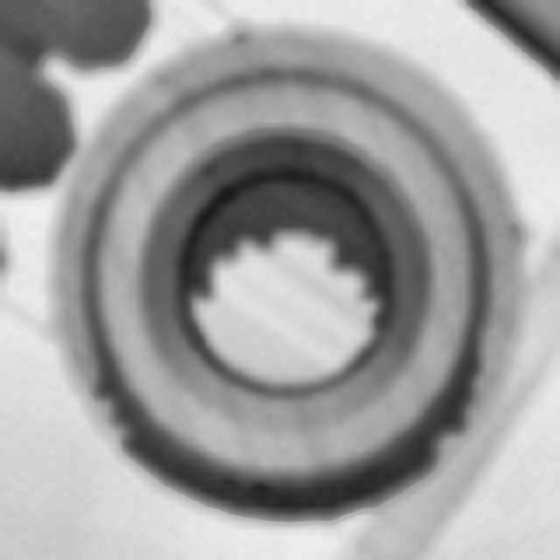

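```bash
python3 - <<'E'
from h import *
np.set_printoptions(precision=4,suppress=True)
c=(cam('wrist'))
print('wrist',ray2z(c,270.4,118.3,.14))
for n,box in [('top',(417.3,253.1))]: print(n,ray2z(cam(n),*box,.14))
im=cv2.imread('pics/scene0.png'); cv2.imwrite('pics/crop4.png',cv2.resize(im[230:290,140:210],None,fx=8,fy=8,interpolation=cv2.INTER_CUBIC))
for q in (ray2z(c,270.4,118.3,.14),ray2z(cam('top'),417.3,253.1,.14)): print(proj(cam('scene'),q))
E
```

```text
wrist [ 0.4759 -0.1891  0.14  ]
top [ 0.4792 -0.1879  0.14  ]
[168.3806 254.9059]
[170.1362 255.2398]
```

View pics/crop4.png

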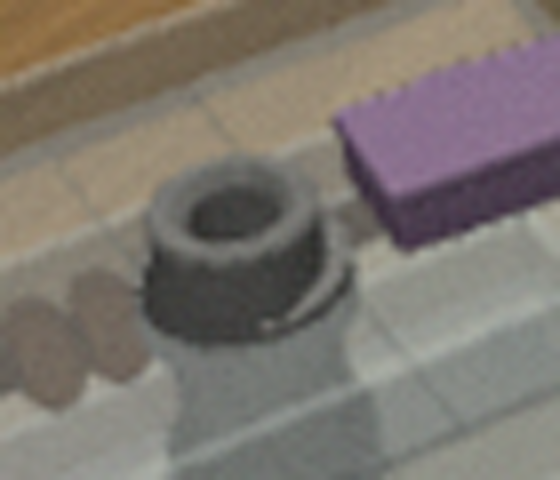

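```bash
python3 - <<'E'
from h import *
for r in plan([0.484,0.141,0.20],np.radians(107.7),14,1): print(*r)
E
```

```text
0.64 0.07 2.78 -0.116 1
0.96 0.07 2.69 -0.116 1
1.26 0.07 2.56 -0.116 1
1.55 0.07 2.4 -0.116 1
1.81 0.07 2.21 -0.116 1
2.06 0.07 1.98 -0.116 1
2.27 0.07 1.73 -0.116 1
2.46 0.07 1.46 -0.116 1
2.61 0.07 1.17 -0.116 1
2.73 0.07 0.86 -0.116 1
2.81 0.07 0.54 -0.116 1
2.85 0.07 0.21 -0.116 1
2.86 0.07 -0.12 -0.116 1
2.82 0.07 -0.45 -0.116 1
```

```bash
python3 -m handwheel '[[0.65,0,2.8,-0.116,1],[0.95,0,2.7,-0.116,1],[1.25,0,2.55,-0.116,1],[1.55,0,2.4,-0.116,1],[1.8,0,2.2,-0.116,1],[2.05,0,2.0,-0.116,1],[2.3,0,1.75,-0.116,1],[2.45,0,1.45,-0.116,1],[2.6,0,1.15,-0.116,1],[2.75,0,0.85,-0.116,1]]'
python3 -m handwheel '[[2.8,0.1,0.55,-0.116,1],[2.85,0.3,0.2,-0.116,1],[2.85,0.3,-0.1,-0.116,1],[2.8,0.3,-0.45,-0.116,1],[0,0,0,0,1],[0,0,0,0,1],[0,0,0,0,1],[0,0,0,0,1],[0,0,0,0,1],[0,0,0,0,1]]'
python3 - <<'E'
from h import *
np.set_printoptions(precision=4,suppress=True)
s=env.state(); im=read_camera('wrist'); save(im,'w2.png')
print(s['position'],yawdeg(s),s['joint_pos'])
c=cam('wrist',s)
print(proj(c,[.484,.141,.123]))
cv2.imwrite('pics/w2c.png',cv2.resize(cv2.imread('pics/w2.png')[130:330,180:380],None,fx=3,fy=3,interpolation=cv2.INTER_CUBIC))
E
```

```text
clock: 4.0
position: [0.4875, 0.0282, 0.2105]
ee_rot: [[0.143, 0.0, -0.99], [0.99, -0.0, 0.143], [-0.0, -1.0, -0.0]]
contact_force: [-0.1, 0.1, 0.2]
gripper_width: 0.0856
clock: 5.0
position: [0.4828, 0.1407, 0.2004]
ee_rot: [[-0.31, 0.0, -0.951], [0.951, -0.0, -0.31], [-0.0, -1.0, -0.0]]
contact_force: [0.1, -0.8, 0.1]
gripper_width: 0.0855
[0.4828 0.1407 0.2004] 108.03703903812793 [ 0.3261  0.4287 -0.9502  1.8525  0.3975  1.0644  1.1062]
[274.2545 220.6978]
```

View pics/w2.png

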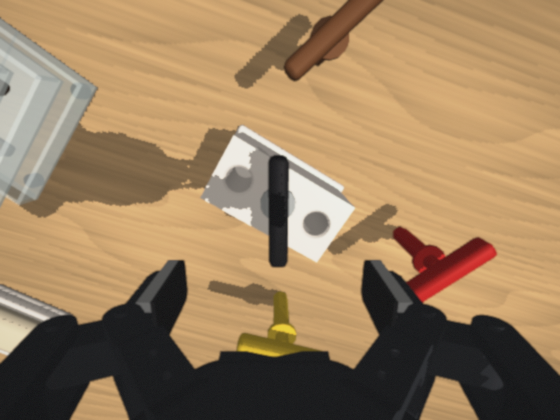

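View pics/w2c.png

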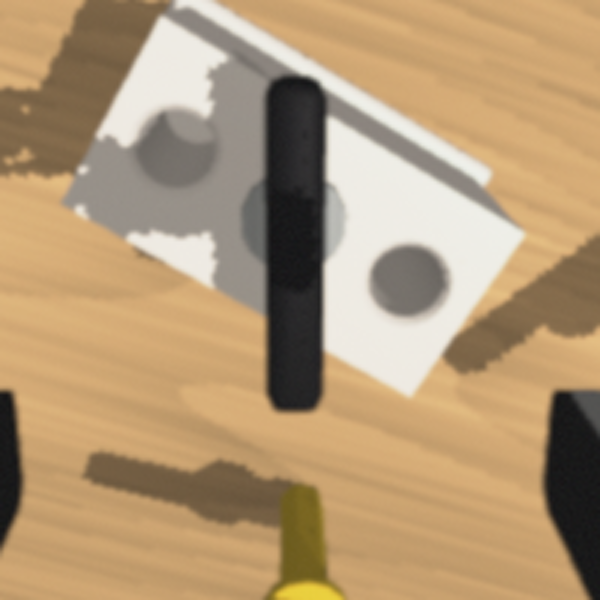

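```bash
python3 - <<'E'
from h import *
np.set_printoptions(precision=4,suppress=True)
s=env.state(); c=cam('wrist',s); R=np.array(s['ee_rot']); p=s['position']
f=lambda x,y:((x+.5)/3-.5+180,(y+.5)/3-.5+130)
for z in (.101,.112,.123):
  a=ray2z(c,*f(296,76),z); b=ray2z(c,*f(295,411),z); print(z,a,b,np.linalg.norm(a-b),(a+b)/2, R.T@((a+b)/2-p), np.degrees(np.arctan2(*(a-b)[1::-1])))
# hole via two side holes
for h in ((178,147),(410,281)): print(ray2z(c,*f(*h),.082))
print(np.mean([ray2z(c,*f(*h),.082) for h in ((178,147),(410,281))],axis=0), np.linalg.norm(ray2z(c,*f(178,147),.082)-ray2z(c,*f(410,281),.082)))
E
```

```text
0.101 [0.4373 0.1293 0.101 ] [0.5316 0.1603 0.101 ] 0.09928284228465879 [0.4844 0.1448 0.101 ] [ 0.0033  0.0994 -0.0028] -161.83990738919783
0.112 [0.4361 0.1288 0.112 ] [0.5261 0.1583 0.112 ] 0.0947515116408084 [0.4811 0.1436 0.112 ] [0.0032 0.0884 0.0007] -161.83990738919783
0.123 [0.4349 0.1283 0.123 ] [0.5206 0.1564 0.123 ] 0.09022018099695796 [0.4778 0.1423 0.123 ] [0.003  0.0774 0.0043] -161.83990738919783
[0.4698 0.1037 0.082 ]
[0.4878 0.1834 0.082 ]
[0.4788 0.1435 0.082 ] 0.08164823483215106
```

Wrist view: bar centre at (278,211), upright in the image, so the yaw agrees. The midpoint of the side holes gives (0.479,0.1435), with 81.6 mm between them against 82. Going down over the bar.

```bash
python3 -m handwheel '[[0.33,1.5,0.4,0,1],[0,1.5,0,0,1],[0,1.5,0,0,1],[0,1.5,0,0,1],[0,1.5,0,0,1],[0,1.5,0,0,1],[0,1.0,0,0,1],[0,0.6,0,0,1],[0,0,0,0,1],[0,0,0,0,1]]'
python3 - <<'E'
from h import *
np.set_printoptions(precision=4,suppress=True)
s=env.state(); im=read_camera('wrist'); save(im,'w3.png')
print(s['position'],yawdeg(s),s['joint_pos'],s['contact_force'])
E
```

```text
clock: 6.05
position: [0.478, 0.1434, 0.0946]
ee_rot: [[-0.311, 0.0, -0.95], [0.95, 0.0, -0.311], [0.0, -1.0, -0.0]]
contact_force: [0.4, -0.5, -0.4]
gripper_width: 0.0859
[0.478  0.1434 0.0946] 108.1190754699683 [ 0.2278  0.5498 -0.8517  1.9818  0.5482  0.8547  0.9615] [ 0.4026 -0.4753 -0.3722]
```

View pics/w3.png

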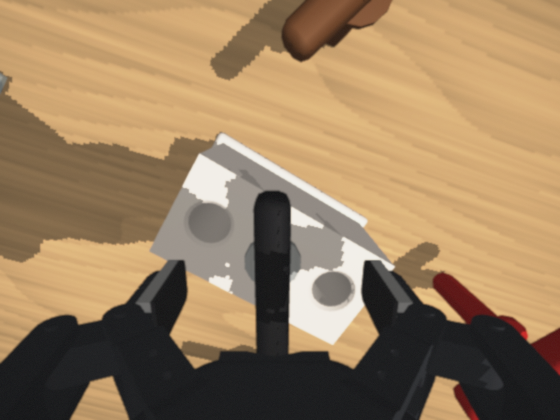

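```bash
python3 -m handwheel '[[0,0,0,0,0],[0,0,0,0,0],[0,0,0,0,0],[0,0,0,0,0],[0,0,0,0,0],[0,0,0,0,0],[0,0,0,0,0],[0,0,0,0,0],[0,0,0,0,0],[0,0,0,0,0]]' 80
python3 - <<'E'
from h import *
np.set_printoptions(precision=4,suppress=True)
s=env.state(); im=read_camera('wrist'); save(im,'w4.png')
print(s['position'],yawdeg(s),s['contact_force'],s['ft_torque'],s['gripper_width'])
E
```

```text
clock: 7.1
position: [0.4779, 0.1431, 0.0945]
ee_rot: [[-0.311, 0.0, -0.95], [0.95, -0.0, -0.311], [-0.0, -1.0, -0.0]]
contact_force: [-0.4, -1.4, 5.5]
gripper_width: 0.0148
[0.4779 0.1431 0.0945] 108.10932249628931 [-0.3793 -1.409   5.4774] [-0.2573  0.197  -0.0311] 0.014772778121339739
```

View pics/w4.png

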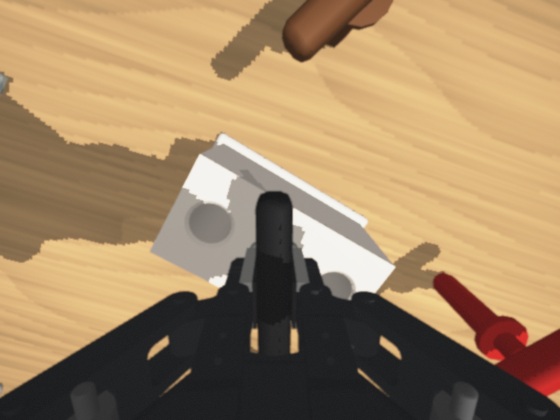

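```bash
python3 - <<'E'
from h import *
np.set_printoptions(precision=4,suppress=True)
im=cv2.imread('pics/w4.png'); cv2.imwrite('pics/w4c.png',cv2.resize(im[170:310,200:350],None,fx=5,fy=5,interpolation=cv2.INTER_CUBIC))
s=env.state(); c=cam('wrist',s); R=np.array(s['ee_rot']); p=s['position']
for v in (190,192,194): 
  for z in (.101,.123): print(v,z,R.T@(ray2z(c,274,v,z)-p))
E
```

```text
190 0.101 [-0.0002 -0.0065  0.043 ]
190 0.123 [-0.0002 -0.0285  0.0482]
192 0.101 [-0.0002 -0.0065  0.0421]
192 0.123 [-0.0002 -0.0285  0.0474]
194 0.101 [-0.0002 -0.0065  0.0411]
194 0.123 [-0.0002 -0.0285  0.0466]
```

View pics/w4c.png

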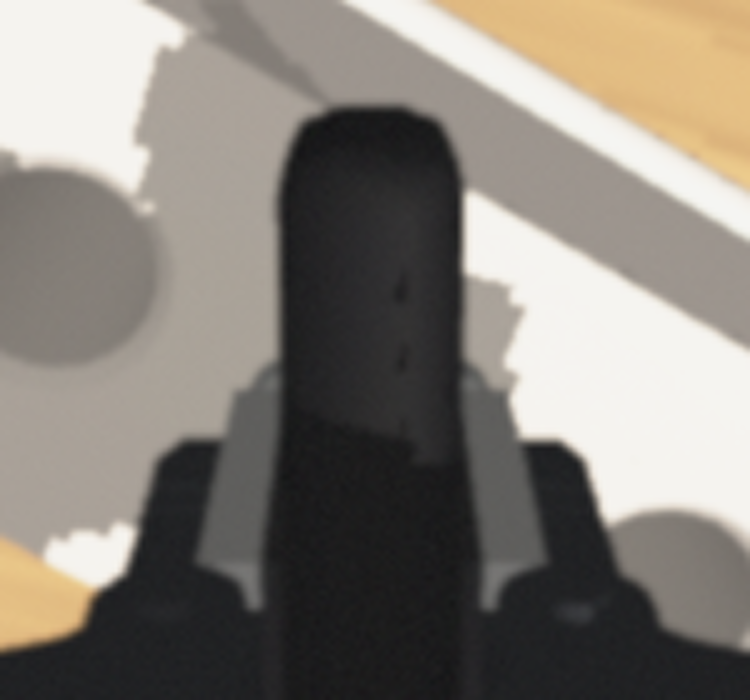

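Gripped at 14.8 mm, with the bar's end at row 191, so the key is centred within about 1 mm of the TCP. Lifting straight up.

```bash
python3 -m handwheel '[[0,-1,0,0,0],[0,-1.5,0,0,0],[0,-2,0,0,0],[0,-2,0,0,0],[0,-2,0,0,0],[0,-2,0,0,0],[0,-2,0,0,0],[0,-2,0,0,0],[0,-2,0,0,0],[0,-1,0,0,0]]'
python3 - <<'E'
from h import *
np.set_printoptions(precision=4,suppress=True)
s=env.state(); print(s['position'],yawdeg(s),s['joint_pos'],s['contact_force'],s['ft_torque'],s['gripper_width'])
for r in plan([0.5345,-0.170,0.265],np.radians(108.1),9,0): print(*r)
E
```

```text
clock: 8.15
position: [0.4781, 0.1439, 0.2718]
ee_rot: [[-0.311, 0.002, -0.95], [0.95, 0.001, -0.311], [0.0, -1.0, -0.003]]
contact_force: [-0.1, 0.6, -2.3]
gripper_width: 0.0146
[0.4781 0.1439 0.2718] 108.14681038742137 [ 0.3727  0.3518 -0.9975  1.7576  0.3163  1.2023  1.1753] [-0.0557  0.6264 -2.3447] [ 0.0313  0.0459 -0.0466] 0.014638294013028682
-3.51 0.08 0.49 0.0 0
-3.51 0.08 0.49 0.0 0
-3.51 0.08 0.49 0.0 0
-3.51 0.08 0.49 0.0 0
-3.51 0.08 0.49 0.0 0
-3.51 0.08 0.49 0.0 0
-3.51 0.08 0.49 0.0 0
-3.51 0.08 0.49 0.0 0
-3.51 0.08 0.49 0.0 0
```

```bash
python3 -m handwheel '[[-3.5,0,0.5,0,0],[-3.5,0,0.5,0,0],[-3.5,0,0.5,0,0],[-3.5,0,0.5,0,0],[-3.5,0,0.5,0,0],[-3.5,0,0.5,0,0],[-3.5,0,0.5,0,0],[-3.5,0,0.5,0,0],[-3.5,0,0.5,0,0],[0,0.5,0,0,0]]'
python3 -m handwheel '[[0,0,0,0,0],[0,0,0,0,0],[0,0,0,0,0],[0,0,0,0,0],[0,0,0,0,0],[0,0,0,0,0],[0,0,0,0,0],[0,0,0,0,0],[0,0,0,0,0],[0,0,0,0,0]]' 
python3 - <<'E'
from h import *
np.set_printoptions(precision=4,suppress=True)
s=env.state(); im=read_camera('wrist'); save(im,'w5.png'); save(read_camera('scene'),'s5.png')
print(s['position'],yawdeg(s),s['joint_pos'],s['contact_force'])
c=cam('wrist',s); u=proj(c,[.4775,-.1885,.14]).astype(int); print(u)
im=cv2.imread('pics/w5.png'); x,y=u[0]-45,max(u[1]-45,0)
cv2.imwrite('pics/w5c.png',cv2.resize(im[y:y+90,x:x+90],None,fx=6,fy=6,interpolation=cv2.INTER_CUBIC)); print(x,y)
g=cv2.cvtColor(cv2.resize(im,None,fx=3,fy=3,interpolation=cv2.INTER_CUBIC),cv2.COLOR_BGR2GRAY)[y*3:y*3+270,x*3:x*3+270]
print(cv2.HoughCircles(cv2.GaussianBlur(g,(0,0),2),cv2.HOUGH_GRADIENT_ALT,1.5,5,param1=100,param2=.6,minRadius=20,maxRadius=120))
E
```

```text
clock: 9.15
position: [0.5331, -0.1766, 0.2639]
ee_rot: [[-0.303, -0.0, -0.953], [0.953, -0.002, -0.303], [-0.002, -1.0, 0.001]]
contact_force: [-0.3, 0.4, -2.3]
gripper_width: 0.0148
clock: 10.15
position: [0.533, -0.1702, 0.2643]
ee_rot: [[-0.311, -0.0, -0.95], [0.95, 0.0, -0.311], [0.0, -1.0, 0.0]]
contact_force: [-0.8, -0.0, -2.5]
gripper_width: 0.0147
[ 0.533  -0.1702  0.2643] 108.110687631236 [ 0.8516  0.4479 -0.9052  1.6351  0.3684  1.24    1.7595] [-0.8354 -0.0349 -2.5435]
[274 138]
229 93
[[[133.5    127.5     67.9844]
  [144.     153.      90.1406]
  [133.5    127.5     48.6033]
  [133.5    127.5     37.0449]
  [108.     148.5     47.7999]]]
```

View pics/w5.png

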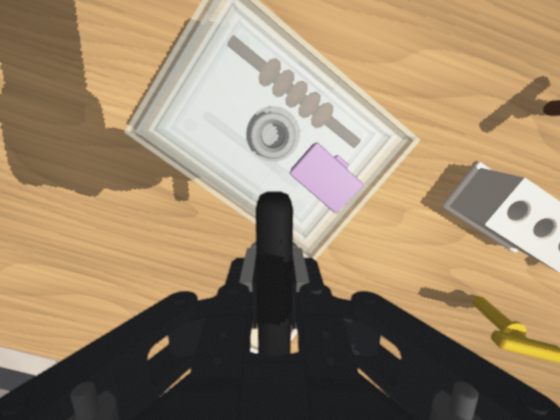

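View pics/w5c.png

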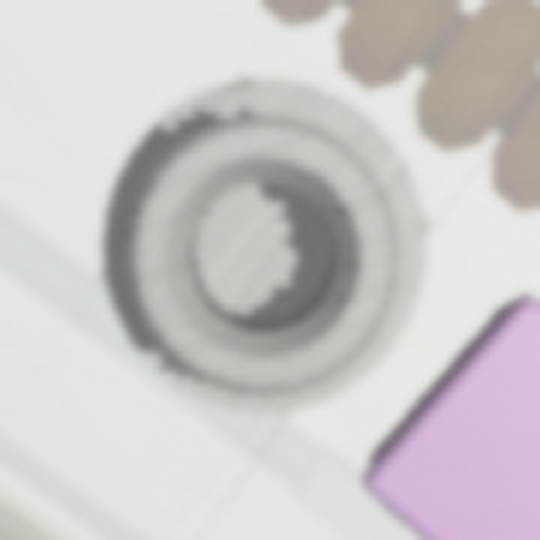

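View pics/s5.png

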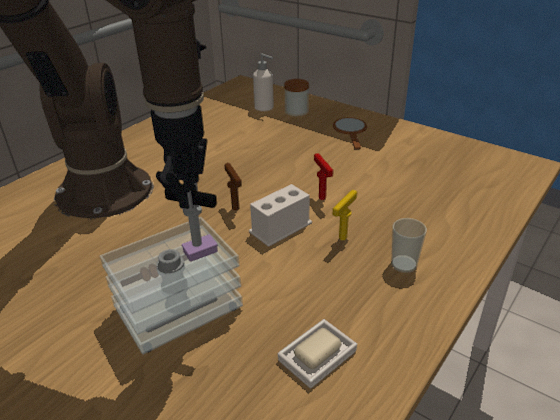

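```bash
python3 - <<'E'
from h import *
np.set_printoptions(precision=4,suppress=True)
s=env.state(); c=cam('wrist',s); R=np.array(s['ee_rot']); p=s['position']
m=ray2z(c,273.0,135.2,.14); print(m,R.T@(m-p))
a=m[:2]; b=np.array([.4759,-.1891])
rot=lambda y:np.array([[np.cos(y),-np.sin(y)],[np.sin(y),np.cos(y)]])
A=rot(np.radians(108.1)); B=rot(np.radians(15)) # a=M+A t ; b=M+B t
t=np.linalg.solve(A-B,a-b); print('bias',t,'true',a-A@t)
# tip seen in the scene
cs=cam('scene'); tip=p+R@np.array([0,.0825,0]); print(tip,proj(cs,tip))
im=cv2.imread('pics/s5.png'); cv2.imwrite('pics/s5c.png',cv2.resize(im[180:280,130:230],None,fx=6,fy=6,interpolation=cv2.INTER_CUBIC))
E
```

```text
[ 0.4755 -0.1903  0.14  ] [-0.0011  0.1243  0.0609]
bias [-0.0001  0.0008] true [ 0.4762 -0.1899]
[ 0.533  -0.1702  0.1818] [195.2928 243.3653]
```

View pics/s5c.png

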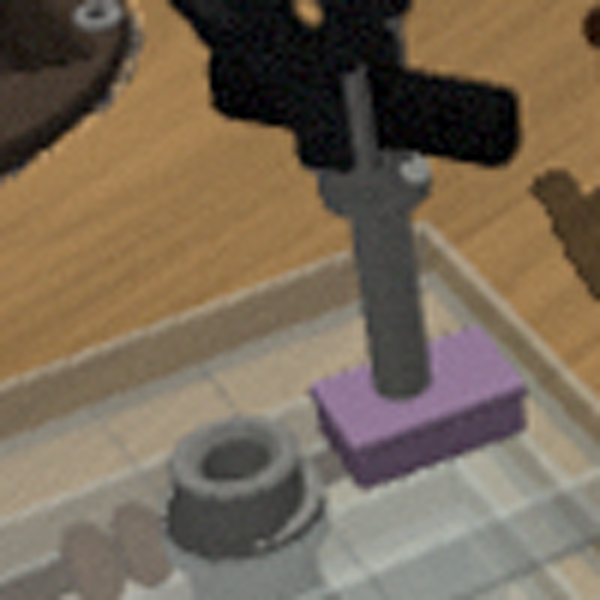

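```bash
python3 -m handwheel '[[-0.1,0,1.1,0,0],[0,0,1.5,0,0],[0,0,1.5,0,0],[0,0,1.0,0,0],[0,0,0.7,0,0],[0,0,0.3,0,0],[0,0.5,0,0,0],[0,0.8,0,0,0],[0,0.5,0,0,0],[0,0,0,0,0]]'
python3 - <<'E'
from h import *
np.set_printoptions(precision=4,suppress=True)
s=env.state(); save(read_camera('scene'),'s6.png'); 
print(s['position'],yawdeg(s),s['contact_force'],s['ft_torque'],s['joint_pos'])
cs=cam('scene'); p=s['position']; print(proj(cs,[p[0],p[1],p[2]-.0825]))
im=cv2.imread('pics/s6.png'); cv2.imwrite('pics/s6c.png',cv2.resize(im[200:300,120:220],None,fx=6,fy=6,interpolation=cv2.INTER_CUBIC))
E
```

```text
clock: 11.25
position: [0.475, -0.1898, 0.2451]
ee_rot: [[-0.311, -0.002, -0.95], [0.95, 0.001, -0.311], [0.001, -1.0, 0.001]]
contact_force: [0.1, -0.2, -1.9]
gripper_width: 0.0146
[ 0.475  -0.1898  0.2451] 108.14771169039555 [ 0.1415 -0.2236 -1.9008] [-0.0012  0.0514  0.0481] [ 0.9792  0.3843 -0.9269  1.7708  0.3329  1.1556  1.8374]
[166.0143 245.4177]
```

View pics/s6c.png

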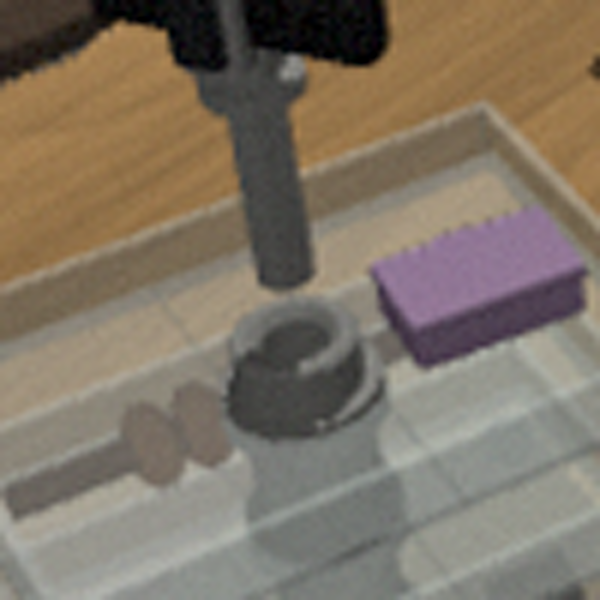

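```bash
python3 - <<'E'
from h import *
cs=cam('scene'); q=np.array([.475,-.1898,.14]); a=proj(cs,q); print(a, a+[1.6,.8])
for d in ([.001,0,0],[0,.001,0]): print(d, proj(cs,q+d)-a)
E
```

```text
[167.78414036 254.92793979] [169.38414036 255.72793979]
[0.001, 0, 0] [0.37581774 0.20402158]
[0, 0.001, 0] [ 0.39974858 -0.28505577]
```

```bash
python3 -m handwheel '[[0,0.5,0,0,0],[0,0.5,0,0,0],[0,0.5,0,0,0],[0,0.3,0,0,0],[0,0.2,0,0,0],[0,0.2,0,0,0],[0,0.2,0,0,0],[0,0.2,0,0,0],[0,0,0,0,0],[0,0,0,0,0]]'
python3 - <<'E'
from h import *
np.set_printoptions(precision=4,suppress=True)
s=env.state(); print(s['position'],yawdeg(s),s['contact_force'],s['ft_torque'],s['joint_pos'])
E
```

```text
clock: 12.3
position: [0.4754, -0.1901, 0.2203]
ee_rot: [[-0.311, 0.0, -0.95], [0.95, -0.0, -0.311], [-0.0, -1.0, -0.0]]
contact_force: [0.7, 0.6, -2.8]
gripper_width: 0.0148
[ 0.4754 -0.1901  0.2203] 108.1148533855285 [ 0.6819  0.6112 -2.8227] [ 0.0021 -0.0284 -0.0369] [ 0.9652  0.4079 -0.9141  1.807   0.3596  1.1037  1.8122]
```

```bash
python3 -m handwheel '[[0,0.2,0,0,0],[0,0.2,0,0,0],[0,0.2,0,0,0],[0,0.2,0,0,0],[0,0.2,0,0,0],[0,0.2,0,0,0],[0,0.2,0,0,0],[0,0.1,0,0,0],[0,0,0,0,0],[0,0,0,0,0]]'
python3 - <<'E'
from h import *
np.set_printoptions(precision=4,suppress=True)
s=env.state(); print(s['position'],yawdeg(s),s['contact_force'],s['ft_torque'])
E
```

```text
clock: 13.3
position: [0.4751, -0.1901, 0.2052]
ee_rot: [[-0.311, -0.001, -0.95], [0.95, 0.0, -0.311], [0.0, -1.0, 0.0]]
contact_force: [-2.9, -1.3, -3.2]
gripper_width: 0.0145
[ 0.4751 -0.1901  0.2052] 108.1122589725451 [-2.9245 -1.2501 -3.2274] [-0.2064  0.6481  0.0023]
```

```bash
python3 -m handwheel '[[0,0.2,0.03,0,0],[0,0.2,0.02,0,0],[0,0.2,0,0,0],[0,0.1,0,0,0],[0,0.1,0,0,0],[0,0.05,0,0,0],[0,0.05,0,0,0],[0,0.05,0,0,0],[0,0,0,0,0],[0,0,0,0,0]]'
python3 - <<'E'
from h import *
np.set_printoptions(precision=4,suppress=True)
s=env.state(); print(s['position'],yawdeg(s),s['contact_force'],s['ft_torque'])
E
```

```text
clock: 14.3
position: [0.4749, -0.1903, 0.1958]
ee_rot: [[-0.311, 0.0, -0.95], [0.95, -0.0, -0.311], [-0.0, -1.0, -0.0]]
contact_force: [-2.2, -0.7, -2.9]
gripper_width: 0.015
[ 0.4749 -0.1903  0.1958] 108.11113636209696 [-2.1972 -0.6643 -2.8968] [-0.1608  0.4752  0.0519]
```

```bash
python3 -m handwheel '[[0,0.05,0.05,0,0],[0,0.05,0,0,0],[0,0.05,0,0,0],[0,0.03,0,0,0],[0,0.02,0,0,0],[0,0,0,0,0],[0,0,0,0,0],[0,0,0,0,0],[0,0,0,0,0],[0,0,0,0,0]]'
python3 - <<'E'
from h import *
np.set_printoptions(precision=4,suppress=True)
s=env.state(); print(s['position'],yawdeg(s),s['contact_force'],s['ft_torque'])
E
```

```text
clock: 15.3
position: [0.4746, -0.1904, 0.194]
ee_rot: [[-0.311, 0.0, -0.95], [0.95, -0.0, -0.311], [-0.0, -1.0, -0.0]]
contact_force: [-0.7, -0.1, 4.0]
gripper_width: 0.0148
[ 0.4746 -0.1904  0.194 ] 108.11753762623034 [-0.6531 -0.0543  3.9747] [0.0529 0.2315 0.0147]
```

Contact at TCP z 0.194 m, so the tip is 28–29 mm down and not lined up, with about 6.5 N of push. Turning clockwise under a light push.

```bash
python3 -m handwheel '[[0,0.03,0,0,0],[0,0.02,0,0.04,0],[0,0,0,0.04,0],[0,0,0,0.04,0],[0,0,0,0.04,0],[0,0,0,0.04,0],[0,0,0,0.04,0],[0,0,0,0.04,0],[0,0,0,0.04,0],[0,0,0,0.04,0]]'
python3 - <<'E'
from h import *
np.set_printoptions(precision=4,suppress=True)
s=env.state(); print(s['position'],yawdeg(s),s['contact_force'],s['ft_torque'],s['joint_pos'])
E
```

```text
clock: 16.3
position: [0.4738, -0.1898, 0.1926]
ee_rot: [[0.045, -0.001, -0.999], [0.999, 0.001, 0.045], [0.001, -1.0, 0.001]]
contact_force: [-0.5, 2.3, -3.5]
gripper_width: 0.0147
[ 0.4738 -0.1898  0.1926] 87.41756764204486 [-0.4653  2.2513 -3.4996] [0.6282 0.0319 0.0142] [ 0.8918  0.4078 -0.8098  1.8504  0.3404  1.0295  1.4696]
```

```bash
python3 -m handwheel '[[0.03,0.05,0,0,0],[0,0.05,0,0,0],[0,0.05,0,0,0],[0,0.05,0,0,0],[0,0.05,0,0,0],[0,0,0,0,0],[0,0,0,0,0],[0,0,0,0,0],[0,0,0,0,0],[0,0,0,0,0]]'
python3 - <<'E'
from h import *
np.set_printoptions(precision=4,suppress=True)
s=env.state(); print(s['position'],yawdeg(s),s['contact_force'],s['ft_torque'],s['joint_pos'])
E
```

```text
clock: 17.3
position: [0.4742, -0.19, 0.1907]
ee_rot: [[0.044, -0.0, -0.999], [0.999, 0.0, 0.044], [0.0, -1.0, 0.0]]
contact_force: [-2.8, 3.8, -3.6]
gripper_width: 0.0146
[ 0.4742 -0.19    0.1907] 87.49290959279196 [-2.7968  3.7781 -3.5846] [1.1883 0.5802 0.0556] [ 0.8902  0.4099 -0.8087  1.8529  0.3439  1.0248  1.4679]
```

It's dropping into the socket. Centring a little, then on down.

```bash
python3 -m handwheel '[[0.06,0.1,0.04,0,0],[0,0.1,0,0,0],[0,0.1,0,0,0],[0,0.1,0,0,0],[0,0.1,0,0,0],[0,0.1,0,0,0],[0,0.1,0,0,0],[0,0.1,0,0,0],[0,0,0,0,0],[0,0,0,0,0]]'
python3 - <<'E'
from h import *
np.set_printoptions(precision=4,suppress=True)
s=env.state(); print(s['position'],yawdeg(s),s['contact_force'],s['ft_torque'],s['joint_pos'])
E
```

```text
clock: 18.3
position: [0.474, -0.1896, 0.1827]
ee_rot: [[0.044, -0.0, -0.999], [0.999, -0.0, 0.044], [-0.0, -1.0, 0.0]]
contact_force: [-1.9, 1.6, -2.0]
gripper_width: 0.015
[ 0.474  -0.1896  0.1827] 87.47912008493984 [-1.8905  1.6403 -2.0208] [0.6015 0.4906 0.0832] [ 0.8849  0.418  -0.804   1.8642  0.3531  1.0077  1.4584]
```

```bash
python3 -m handwheel '[[0.03,0.05,0.03,0,0],[0,0.05,0,0,0],[0,0.05,0,0,0],[0,0.05,0,0,0],[0,0.03,0,0,0],[0,0.02,0,0,0],[0,0.02,0,0,0],[0,0,0,0,0],[0,0,0,0,0],[0,0,0,0,0]]'
python3 - <<'E'
from h import *
np.set_printoptions(precision=4,suppress=True)
s=env.state(); print(s['position'],yawdeg(s),s['contact_force'],s['ft_torque'],s['joint_pos'])
E
```

```text
clock: 19.3
position: [0.4739, -0.1894, 0.1804]
ee_rot: [[0.044, 0.0, -0.999], [0.999, -0.0, 0.044], [-0.0, -1.0, -0.0]]
contact_force: [-2.4, 1.1, 5.8]
gripper_width: 0.0147
[ 0.4739 -0.1894  0.1804] 87.48220679825099 [-2.3835  1.1     5.8244] [ 0.0913  0.5841 -0.026 ] [ 0.8832  0.42   -0.8028  1.8679  0.356   1.0022  1.4552]
```

Home at z 0.1804, 14 mm below the stop, with about 8 N of push. Now turning clockwise in small portions while watching the torque.

```bash
cat > t.py <<'E'
from h import *
np.set_printoptions(precision=3,suppress=True)
s=env.state(); print(s['clock'],s['position'],yawdeg(s),s['contact_force'],s['ft_torque'],s['joint_pos'][6])
E
python3 -m handwheel '[[0,0,0,0.03,0],[0,0,0,0.03,0],[0,0,0,0.03,0],[0,0,0,0.03,0],[0,0,0,0.03,0],[0,0,0,0.03,0],[0,0,0,0.02,0],[0,0,0,0,0],[0,0,0,0,0],[0,0,0,0,0]]'
python3 t.py
```

```text
clock: 20.3
position: [0.4741, -0.1888, 0.1804]
ee_rot: [[0.241, 0.001, -0.971], [0.971, 0.0, 0.241], [0.0, -1.0, -0.001]]
contact_force: [-1.4, 1.8, 6.5]
gripper_width: 0.0146
20.3 [ 0.474 -0.189  0.18 ] 76.07532096957816 [-1.395  1.799  6.527] [0.517 0.47  0.133] 1.280468758663452
```

```bash
python3 -m handwheel '[[0,0,0,0.03,0],[0,0,0,0.03,0],[0,0,0,0.03,0],[0,0,0,0.03,0],[0,0,0,0.03,0],[0,0,0,0.03,0],[0,0,0,0.02,0],[0,0,0,0,0],[0,0,0,0,0],[0,0,0,0,0]]'
python3 t.py
```

```text
clock: 21.3
position: [0.4743, -0.1884, 0.1804]
ee_rot: [[0.428, 0.001, -0.904], [0.904, 0.001, 0.428], [0.001, -1.0, -0.001]]
contact_force: [-1.8, 3.0, 5.8]
gripper_width: 0.015
21.3 [ 0.474 -0.188  0.18 ] 64.63446197929362 [-1.849  3.035  5.781] [0.992 0.251 0.237] 1.104133862277955
```

```bash
python3 -m handwheel '[[0.03,0,0.05,0.03,0],[0,0,0,0.03,0],[0,0,0,0.03,0],[0,0,0,0.03,0],[0,0,0,0.03,0],[0,0,0,0.03,0],[0,0,0,0.02,0],[0,0,0,0,0],[0,0,0,0,0],[0,0,0,0,0]]'
python3 t.py
```

```text
clock: 22.3
position: [0.4742, -0.188, 0.1804]
ee_rot: [[0.601, 0.002, -0.8], [0.8, 0.001, 0.601], [0.001, -1.0, -0.001]]
contact_force: [2.3, 4.7, 4.9]
gripper_width: 0.0149
22.3 [ 0.474 -0.188  0.18 ] 53.082719897548444 [2.28  4.671 4.857] [ 1.496 -0.631  0.168] 0.9248781582081539
```

```bash
python3 -m handwheel '[[0.06,0,0.02,0.03,0],[0,0,0,0.03,0],[0,0,0,0.03,0],[0,0,0,0.03,0],[0,0,0,0.03,0],[0,0,0,0.03,0],[0,0,0,0.02,0],[0,0,0,0,0],[0,0,0,0,0],[0,0,0,0,0]]'
python3 t.py
```

```text
clock: 23.3
position: [0.4746, -0.1876, 0.1804]
ee_rot: [[0.748, 0.002, -0.664], [0.664, 0.0, 0.748], [0.002, -1.0, -0.001]]
contact_force: [3.5, 5.5, 5.1]
gripper_width: 0.0147
23.3 [ 0.475 -0.188  0.18 ] 41.618025097972016 [3.452 5.549 5.075] [ 1.473 -1.021  0.218] 0.7451874931232337
```

```bash
python3 -m handwheel '[[0.08,0,0.02,0.03,0],[0,0,0,0.03,0],[0,0,0,0.03,0],[0,0,0,0.03,0],[0,0,0,0.03,0],[0,0,0,0,0],[0,0,0,0,0],[0,0,0,0,0],[0,0,0,0,0],[0,0,0,0,0]]'
python3 t.py
```

```text
clock: 24.3
position: [0.475, -0.1872, 0.1804]
ee_rot: [[0.839, 0.002, -0.545], [0.545, 0.0, 0.839], [0.002, -1.0, -0.001]]
contact_force: [4.0, 3.8, 3.5]
gripper_width: 0.0146
24.3 [ 0.475 -0.187  0.18 ] 32.995750686947396 [4.043 3.796 3.465] [ 1.272 -1.189  0.257] 0.6089133712691936
```

```bash
python3 -m handwheel '[[0.05,0,0.01,0.03,0],[0,0,0,0.03,0],[0,0,0,0.02,0],[0,0,0,0.02,0],[0,0,0,0,0],[0,0,0,0,0],[0,0,0,0,0],[0,0,0,0,0],[0,0,0,0,0],[0,0,0,0,0]]'
python3 t.py
```

```text
clock: 25.3
position: [0.4753, -0.187, 0.1804]
ee_rot: [[0.889, 0.002, -0.458], [0.458, -0.0, 0.889], [0.001, -1.0, -0.001]]
contact_force: [3.9, 4.1, 3.9]
gripper_width: 0.0146
25.3 [ 0.475 -0.187  0.18 ] 27.267682685750547 [3.895 4.078 3.901] [ 1.152 -1.226  0.478] 0.5180687287505932
```

The torque is up to 0.48 N m, so the screw is on its stop. I'll average a few readings and add one small bump.

```bash
python3 -m handwheel '[[0,0,0,0.02,0],[0,0,0,0,0],[0,0,0,0,0],[0,0,0,0,0],[0,0,0,0,0],[0,0,0,0,0],[0,0,0,0,0],[0,0,0,0,0],[0,0,0,0,0],[0,0,0,0,0]]'
python3 t.py; python3 - <<'E'
from h import *
t=[]
for i in range(4):
    read_camera('top'); t.append(env.state()['ft_torque'][2])
print(np.round(t,3),np.mean(t))
E
```

```text
clock: 26.3
position: [0.4753, -0.187, 0.1804]
ee_rot: [[0.898, 0.002, -0.44], [0.44, -0.0, 0.898], [0.002, -1.0, -0.001]]
contact_force: [3.9, 3.8, 3.8]
gripper_width: 0.0146
26.3 [ 0.475 -0.187  0.18 ] 26.13039432700339 [3.927 3.787 3.801] [ 1.185 -1.226  0.449] 0.5001493008002662
[0.46  0.503 0.403 0.464] 0.4573682110131204
```

```bash
python3 -m handwheel '[[0,0,0,0.02,0],[0,0,0,0,0],[0,0,0,0,0],[0,0,0,0,0],[0,0,0,0,0],[0,0,0,0,0],[0,0,0,0,0],[0,0,0,0,0],[0,0,0,0,0],[0,0,0,0,0]]'
python3 - <<'E'
from h import *
t=[]
for i in range(6):
    t.append(env.state()['ft_torque'][2]); read_camera('top')
print(np.round(t,3),np.mean(t),yawdeg())
E
```

```text
clock: 27.5
position: [0.4754, -0.187, 0.1804]
ee_rot: [[0.906, 0.002, -0.422], [0.422, -0.0, 0.906], [0.002, -1.0, -0.001]]
contact_force: [4.1, 3.8, 3.7]
gripper_width: 0.015
[0.504 0.521 0.467 0.457 0.503 0.453] 0.4843072518564297 24.98318747560382
```

The mean is 0.484 N m, or about 0.16 rad of washer twist, in the middle of the best band. Relaxing the key by about the washer's twist before drawing it out.

```bash
python3 -m handwheel '[[0,0,0,-0.03,0],[0,0,0,-0.03,0],[0,0,0,-0.03,0],[0,0,0,-0.03,0],[0,0,0,-0.03,0],[0,0,0,-0.02,0],[0,0,0,0,0],[0,0,0,0,0],[0,0,0,0,0],[0,0,0,0,0]]'
python3 t.py
```

```text
clock: 28.8
position: [0.475, -0.1872, 0.1804]
ee_rot: [[0.822, 0.001, -0.569], [0.569, -0.0, 0.822], [0.001, -1.0, -0.001]]
contact_force: [2.9, 3.4, 5.5]
gripper_width: 0.0147
28.8 [ 0.475 -0.187  0.18 ] 34.66875547378647 [2.939 3.367 5.461] [ 1.089 -0.942  0.11 ] 0.6345625673671234
```

```bash
python3 -m handwheel '[[0.05,0,0.01,-0.02,0],[0,0,0,-0.02,0],[0,-0.1,0,0,0],[0,-0.1,0,0,0],[0,-0.2,0,0,0],[0,-0.2,0,0,0],[0,-0.2,0,0,0],[0,-0.2,0,0,0],[0,-0.2,0,0,0],[0,-0.2,0,0,0]]'
python3 t.py
```

```text
clock: 29.8
position: [0.4745, -0.1871, 0.1934]
ee_rot: [[0.799, -0.001, -0.601], [0.601, 0.0, 0.799], [-0.0, -1.0, 0.001]]
contact_force: [4.0, 2.4, -3.6]
gripper_width: 0.0146
29.8 [ 0.475 -0.187  0.193] 36.936613562226036 [ 3.972  2.374 -3.563] [ 0.622 -1.31   0.063] 0.681831966277423
```

```bash
python3 -m handwheel '[[0.04,-0.2,-0.01,0,0],[0,-0.5,0,0,0],[0,-0.8,0,0,0],[0,-1,0,0,0],[0,-1,0,0,0],[0,-1,0,0,0],[0,-1,0,0,0],[0,-1,0,0,0],[0,-1,0,0,0],[0,-1,0,0,0]]'
python3 - <<'E'
from h import *
np.set_printoptions(precision=4,suppress=True)
s=env.state(); print(s['position'],yawdeg(s),s['contact_force'],s['ft_torque'],s['joint_pos'])
save(read_camera('wrist'),'w7.png'); save(read_camera('scene'),'s7.png')
im=cv2.imread('pics/s7.png'); cv2.imwrite('pics/s7c.png',cv2.resize(im[160:300,100:240],None,fx=4,fy=4,interpolation=cv2.INTER_CUBIC))
for r in plan([0.478,0.1434,0.275],np.radians(108.1),11,0): print(*r)
E
```

```text
clock: 30.8
position: [0.4751, -0.1866, 0.28]
ee_rot: [[0.798, -0.0, -0.603], [0.603, -0.0, 0.798], [-0.0, -1.0, -0.0]]
contact_force: [0.3, 0.9, -2.6]
gripper_width: 0.0144
[ 0.4751 -0.1866  0.28  ] 37.06700168535668 [ 0.3295  0.9408 -2.585 ] [-0.0062  0.0076  0.0339] [ 0.7673  0.274  -0.6218  1.736   0.171   1.1861  0.7456]
1.82 0.05 2.38 -0.113 0
2.08 0.05 2.16 -0.113 0
2.31 0.05 1.92 -0.113 0
2.51 0.05 1.64 -0.113 0
2.68 0.05 1.35 -0.113 0
2.81 0.05 1.04 -0.113 0
2.91 0.05 0.72 -0.113 0
2.98 0.05 0.39 -0.113 0
3.0 0.05 0.05 -0.113 0
2.99 0.05 -0.29 -0.113 0
2.93 0.05 -0.62 -0.113 0
```

View pics/s7c.png

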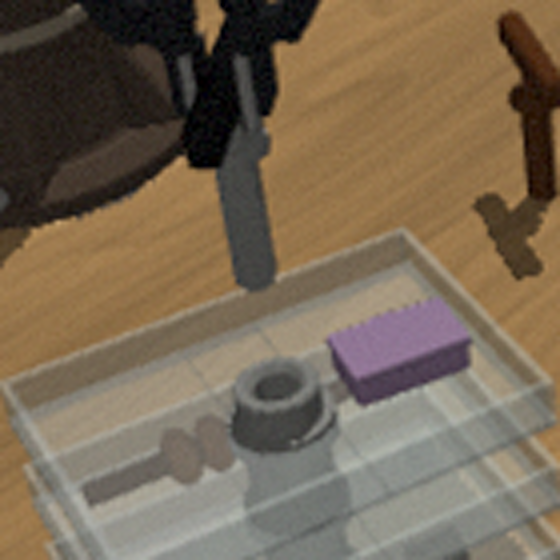

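View pics/w7.png

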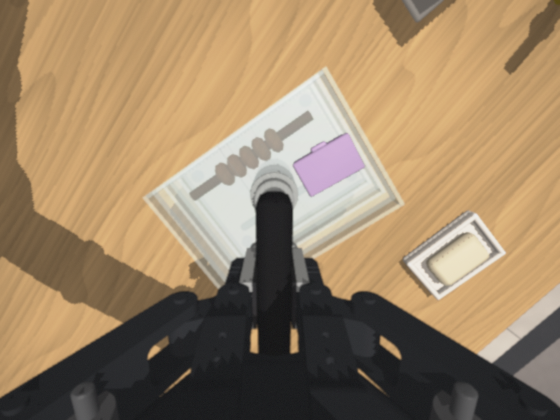

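The key is out, held as before (bar end at row 192), and the pill box hasn't moved. Back to the stand.

```bash
python3 -m handwheel '[[1.8,0,2.4,-0.113,0],[2.1,0,2.15,-0.113,0],[2.3,0,1.9,-0.113,0],[2.5,0,1.65,-0.113,0],[2.7,0,1.35,-0.113,0],[2.8,0,1.05,-0.113,0],[2.9,0,0.7,-0.113,0],[3.0,0,0.4,-0.113,0],[3.0,0,0.05,-0.113,0],[3.0,0,-0.3,-0.113,0]]'
python3 -m handwheel '[[2.9,0.5,-0.6,-0.113,0],[0,1.5,0,0,0],[0,2,0,0,0],[0,2,0,0,0],[0,1.5,0,0,0],[0,0.5,0,0,0],[0,0,0,0,0],[0,0,0,0,0],[0,0,0,0,0],[0,0,0,0,0]]'
python3 - <<'E'
from h import *
np.set_printoptions(precision=4,suppress=True)
s=env.state(); print(s['position'],yawdeg(s),s['contact_force'])
R=np.array(s['ee_rot']); print('tool shift to (0.478,0.1433):',100*R.T@(np.array([.478,.1433,s['position'][2]])-s['position']))
save(read_camera('scene'),'s8.png'); save(read_camera('wrist'),'w8.png')
im=cv2.imread('pics/s8.png'); cv2.imwrite('pics/s8c.png',cv2.resize(im[140:260,220:340],None,fx=5,fy=5,interpolation=cv2.INTER_CUBIC))
E
```

```text
clock: 31.9
position: [0.4763, 0.1146, 0.2789]
ee_rot: [[-0.209, -0.0, -0.978], [0.978, -0.0, -0.209], [-0.0, -1.0, 0.0]]
contact_force: [-0.8, -0.5, -1.2]
gripper_width: 0.0152
clock: 32.9
position: [0.4769, 0.1433, 0.1998]
ee_rot: [[-0.314, 0.001, -0.95], [0.95, 0.0, -0.314], [-0.0, -1.0, -0.001]]
contact_force: [-0.5, -0.5, -2.0]
gripper_width: 0.0145
[0.4769 0.1433 0.1998] 108.27083528798008 [-0.476  -0.461  -1.9766]
tool shift to (0.478,0.1433): [-0.0396  0.0001 -0.1047]
```

View pics/s8c.png

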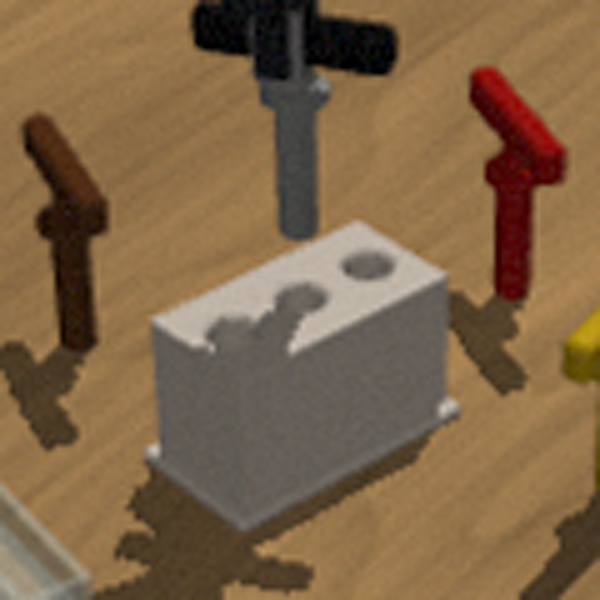

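View pics/w8.png

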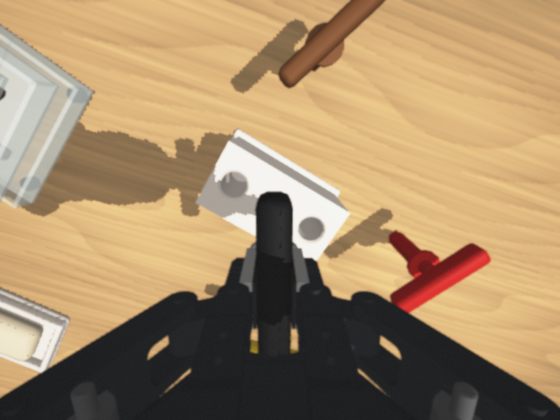

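```bash
python3 -m handwheel '[[-0.04,0.5,-0.1,0,0],[0,1,0,0,0],[0,1,0,0,0],[0,0.4,0,0,0],[0,0.3,0,0,0],[0,0.3,0,0,0],[0,0.3,0,0,0],[0,0.3,0,0,0],[0,0.3,0,0,0],[0,0.3,0,0,0]]'
python3 t.py
```

```text
clock: 34.0
position: [0.4776, 0.1432, 0.1519]
ee_rot: [[-0.314, 0.0, -0.95], [0.95, -0.0, -0.314], [-0.0, -1.0, -0.0]]
contact_force: [-0.4, -0.1, -2.6]
gripper_width: 0.0145
34.0 [0.478 0.143 0.152] 108.28060723959132 [-0.397 -0.096 -2.632] [ 0.044  0.054 -0.012] 1.0481890999152532
```

In the hole with no contact. Lowering further.

```bash
python3 -m handwheel '[[0,0.5,0,0,0],[0,0.7,0,0,0],[0,0.7,0,0,0],[0,0.7,0,0,0],[0,0.7,0,0,0],[0,0.7,0,0,0],[0,0.6,0,0,0],[0,0.5,0,0,0],[0,0.2,0,0,0],[0,0,0,0,0]]'
python3 t.py
```

```text
clock: 35.0
position: [0.4775, 0.1432, 0.0989]
ee_rot: [[-0.314, -0.0, -0.949], [0.949, -0.0, -0.314], [0.0, -1.0, 0.0]]
contact_force: [0.2, 0.2, -3.2]
gripper_width: 0.0147
35.0 [0.477 0.143 0.099] 108.29124908173193 [ 0.232  0.157 -3.245] [ 0.045 -0.028  0.027] 0.9754159621557652
```

```bash
python3 -m handwheel '[[0,0.1,0,0,0],[0,0.1,0,0,0],[0,0.08,0,0,0],[0,0.06,0,0,0],[0,0.04,0,0,0],[0,0.03,0,0,0],[0,0,0,0,0],[0,0,0,0,0],[0,0,0,0,0],[0,0,0,0,0]]'
python3 t.py
```

```text
clock: 36.0
position: [0.4776, 0.1432, 0.095]
ee_rot: [[-0.314, -0.0, -0.95], [0.95, -0.0, -0.314], [-0.0, -1.0, 0.0]]
contact_force: [0.4, -0.4, -2.7]
gripper_width: 0.015
36.0 [0.478 0.143 0.095] 108.28294928053765 [ 0.425 -0.446 -2.728] [ 0.001  0.016 -0.029] 0.9695978969947149
```

```bash
python3 -m handwheel '[[0,0.03,0,0,0],[0,0.03,0,0,0],[0,0.03,0,0,0],[0,0.02,0,0,0],[0,0,0,0,0],[0,0,0,0,0],[0,0,0,0,0],[0,0,0,0,0],[0,0,0,0,0],[0,0,0,0,0]]'
python3 t.py
```

```text
clock: 37.0
position: [0.4776, 0.1432, 0.0945]
ee_rot: [[-0.314, 0.001, -0.949], [0.949, -0.001, -0.314], [-0.001, -1.0, -0.0]]
contact_force: [-3.0, -1.6, 8.1]
gripper_width: 0.0143
37.0 [0.478 0.143 0.095] 108.28733742265183 [-3.014 -1.601  8.09 ] [-0.332  0.699  0.004] 0.9679673562121448
```

The collar is seated at the same height as at pick-up (0.0945). Letting go, then straight up.

```bash
python3 -m handwheel '[[0,0,0,0,1],[0,0,0,0,1],[0,0,0,0,1],[0,0,0,0,1],[0,0,0,0,1],[0,0,0,0,1],[0,0,0,0,1],[0,0,0,0,1],[0,0,0,0,1],[0,0,0,0,1]]'
python3 -m handwheel '[[0,-0.5,0,0,1],[0,-1,0,0,1],[0,-1.5,0,0,1],[0,-2,0,0,1],[0,-2,0,0,1],[0,-2,0,0,1],[0,-2,0,0,1],[0,-2,0,0,1],[0,-1,0,0,1],[0,0,0,0,1]]'
python3 - <<'E'
from h import *
np.set_printoptions(precision=4,suppress=True)
s=env.state(); print(s['position'],yawdeg(s),s['contact_force'],s['gripper_width'])
for n in ('scene','top','wrist'): save(read_camera(n),n+'9.png')
im=cv2.imread('pics/scene9.png'); cv2.imwrite('pics/s9c.png',cv2.resize(im[160:250,225:325],None,fx=5,fy=5,interpolation=cv2.INTER_CUBIC))
E
```

```text
clock: 38.0
position: [0.4776, 0.1432, 0.0939]
ee_rot: [[-0.314, -0.0, -0.95], [0.95, -0.0, -0.314], [-0.0, -1.0, 0.0]]
contact_force: [-0.6, 0.0, -0.8]
gripper_width: 0.0852
clock: 39.0
position: [0.4783, 0.1437, 0.2357]
ee_rot: [[-0.314, 0.003, -0.95], [0.95, 0.001, -0.314], [-0.0, -1.0, -0.003]]
contact_force: [0.4, 0.3, -0.4]
gripper_width: 0.0852
[0.4783 0.1437 0.2357] 108.27457437228817 [ 0.421   0.2979 -0.3555] 0.08519329496798231
```

View pics/s9c.png

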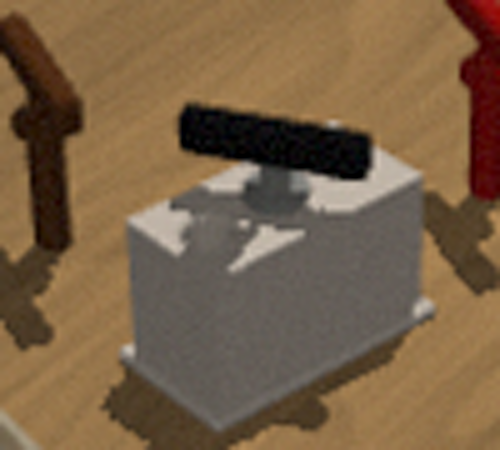

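View pics/wrist9.png

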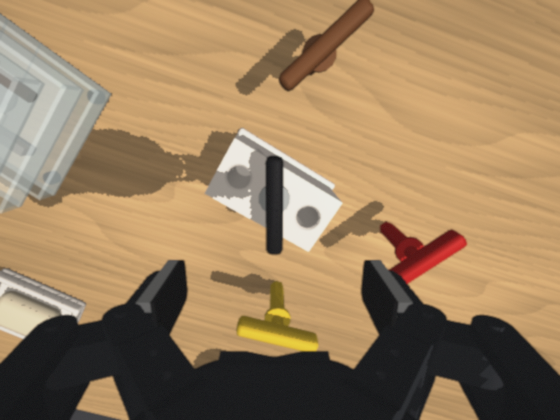

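View pics/scene9.png

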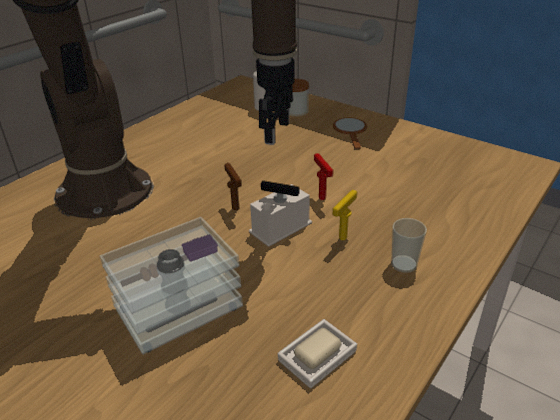

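The key stands fully down in the middle hole, with its collar on the stand (bar at scene (280,188), as at the start). The pill box, tumbler and soap dish are at the same pixels as before, and the arm is clear of everything. Handing in.

```bash
python3 -c "
from workcell import env
print(env.hand_in())"
```

```text
the job is handed in; nothing more can be done
None
```

The clamp screw is tightened and the bare-steel key is back fully down in the middle hole of the stand. I handed the job in at about 39 s of the 70 s.

- **Finding the socket:** the key stopped with its tip about 28 mm down the chrome post. Turned clockwise under roughly 10 N, it dropped 14 mm to fully home.
- **Tightening:** the screw ran down at about 0.2 N m. The torque then rose, and I stopped at an average of 0.48 N m, about 0.16 rad of washer twist. The torque readings scatter by about ±0.04 N m, so the twist could be roughly 0.15 to 0.18 rad, still inside the 0.13 to 0.2 band.
- **Drawing the key out:** I turned it back about 0.21 rad first, roughly the washer's twist plus part of the key's play, to ease it. The torque had fallen to about 0.06 to 0.1 N m by then and never reversed, so I don't expect the screw to have loosened. I had no direct reading of its angle.
- **Last checks:** the collar sits on the stand at the same height as at pick-up (TCP at 0.0945 m). The gripper is open and clear, and the pill box, tumbler and soap dish look unmoved in the pictures.
- **Disagreement:** the top camera put the post's mouth about 3 mm, and the key's bar about 6 mm, from where the wrist camera did. I followed the wrist camera, and the key went into the post and the stand with only a few newtons of side force.

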